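Level check of a hob with a ball gauge

TASK

Check the two-zone hob for level with the ball gauge: take it off its stand by the red handle bar, touch its sprung foot on the blue dot for a moment and then, lifting it clear in between, on the yellow dot, both times upright and with the bar parallel to the hob's long side. Then turn the gauge a quarter turn, either way, over the yellow dot and finish while still holding it there, level, with the foot lightly pressed in on the yellow dot (not to its stop), the bar square to the hob's long side and the ball at rest near the middle of the dish. Never let the ball roll out over the black ring, press gently, and leave everything else where it stands.

Things in the scene. Friction and masses are not known exactly. Their poses are not given: they have to be found in the camera images.
- gauge: Ball level, about 0.25 kg: round white dish 112 mm across, 20 mm high, under a red handle bar on two thin steel posts (at y = +-60 mm). Origin: centre of the dish's flat underside, z up, y along the bar. The underside rests loosely on the stand's rim, 50 mm above the worktop; a sprung foot hangs below its middle
- handle (a point): centre of the gauge's red handle bar, 100 mm above the gauge's origin; the bar is 12 x 12 mm in section, 132 mm long along the gauge's y; grip it here from above (free below down to the ball, 29 mm above the origin). It is straight above the foot tip
- dish_middle (a point): middle of the dish's inner floor, 5 mm above the gauge's underside. The floor is flat for 7 mm around it, then rises outward (6, later 16 degrees), so the ball rolls back when level; a black ring of 30 mm radius is painted round it
- foot_tip (a point): tip of the gauge's sprung foot (10 mm diameter, round rubber end) on the gauge's middle axis, 38 mm below the gauge's origin and 138 mm below the handle bar's centre when not pressed
- foot (a joint): how far the sprung foot is pressed in: 0 when hanging free, 0.010 m at its stop. The spring starts at about 0.8 N and reaches about 2.8 N at the stop, after which it is rigid
- ball_center (a point): centre of the loose orange ball, 24 mm diameter, 20 g, lying in the dish; resting in the middle its centre is 17 mm above the gauge's underside
- stand: fixed wooden stand, a tube 72 mm across (inner 58 mm) on a round foot 90 mm across, 50 mm high; origin at the centre of its underside. The gauge sits on its rim, foot inside. It may be at the left or the right of the hob
- hob: fixed portable two-zone hob, black glass in a steel frame, 280 mm deep (its x axis) by 460 mm wide (its y axis, the long side), flat level top 50 mm above the worktop; origin at the centre of its underside; the two round zones are 115 mm either side of its centre along y
- blue_dot: blue flat test dot, 24 mm diameter, stuck on the glass inside one cooking zone; origin at its centre, on the glass
- yellow_dot: yellow flat test dot, 24 mm diameter, stuck on the glass inside the other zone; origin at its centre, on the glass
- bowl: bystander, to be left alone: terracotta bowl, 130 mm across the rim, 55 mm high; origin at its underside's centre
- salt: bystander, to be left alone: small glass salt jar with steel lid, 36 mm diameter, 55 mm high, standing on the hob's glass near its far edge, midway between the zones; origin at its underside's centre
- mug: bystander, to be left alone: blue mug, 80 mm diameter, 90 mm high, beside the hob on the left; origin at its underside's centre
- pepper: bystander, to be left alone: wooden pepper mill, 44 mm diameter, 90 mm high, beside the hob on the right; origin at its underside's centre
Things that resemble listed ones, but are neither listed nor needed, are in the scene too. What is shaped like the gauge but pink or purple is not meant.

How it is judged:
On the way, in this order (a step that is already met when the one before it is completed fails the run):
1. the upright gauge's foot touches the blue dot, bar parallel to the hob's long side (within 15 degrees) (value of joint foot above 0.001 m and contact force between gauge and hob above 0.3 N and horizontal distance between foot_tip and blue_dot below 0.012 m and angle between gauge's own z axis and vertical below 0.14 rad and angle between the y axis of gauge and the y axis of hob, either way round below 0.26 rad), for 0.2 s.
2. the gauge is lifted clear of the hob (z of foot_tip in the frame of hob above 0.058 m and contact force between gauge and hob below 0.05 N), for 0.1 s.
3. the upright gauge's foot touches the yellow dot, bar parallel to the hob's long side (within 15 degrees) (value of joint foot above 0.001 m and contact force between gauge and hob above 0.3 N and horizontal distance between foot_tip and yellow_dot below 0.012 m and angle between gauge's own z axis and vertical below 0.14 rad and angle between the y axis of gauge and the y axis of hob, either way round below 0.26 rad), for 0.2 s.
At the end, for the whole second after the job is handed in: The fingers still hold the gauge, level within 5 degrees and at rest, its bar at right angles to the hob's long side within 8 degrees, the foot pressed in 1 to 9.5 mm on the hob within 12 mm of the yellow dot's centre (under 6 N), and the ball at rest within about 15 mm of the dish's middle (value of joint foot between 0.001 and 0.0095 m and contact force between gauge and hob between 0.3 and 6 N and horizontal distance between foot_tip and yellow_dot below 0.012 m and angle between gauge's own z axis and vertical below 0.09 rad and angle between the y axis of gauge and the x axis of hob, either way round below 0.14 rad and contact force between the fingers and gauge above 2 N and distance between ball_center and dish_middle below 0.02 m and linear speed of ball below 0.05 m/s and linear speed of gauge below 0.02 m/s); the arm keeps its last pose, push and grip.
It fails at once if the ball rolls out over the black ring or leaves the dish (distance between ball_center and dish_middle above 0.036 m).
It fails at once if the gauge is tipped by more than 20 degrees (angle between gauge's own z axis and vertical above 0.35 rad).
It fails at once if the gauge is pressed hard on the hob (over 15 N) (contact force between gauge and hob above 15 N).
It fails at once if a bystander is moved by more than 20 mm (distance of any of bowl, salt, mug, pepper from where it was at the start of the episode above 0.02 m).
It also fails if it takes over 64 s, if anything falls off the work surface, if the arm or the gripper's body presses on something with over 40 N, if the wrist force passes 120 N, or if a joint passes its speed limit or range.

ROBOT

A 7-joint arm with a two-finger parallel gripper is mounted at the origin on the work surface. World frame = base frame: x ahead of the robot, y to its left, z up, the work surface at z = 0. Lengths are in m, angles in rad, forces in N, time in s.
With the tool pointing down it reaches from about 0.35 to 0.9 m from the base axis. Payload 8.1 kg.
Tool frame: the origin (TCP) lies at the centre of the arm's flange, where the gripper is bolted on; the fingertips stand 178 mm ahead of it and the grasp point (between the pads) lies 159 mm ahead of it; z points along the fingers, y is the line along which they close (so a half turn about z gives the same grasp; the last joint's range is limited). The gripper opens to 92 mm and grips with 3 to 60 N. Pads are 19 mm wide; open, the fingers measure 130 mm over their backs; the gripper's body (75 mm by 190 mm) begins 47 mm behind the grasp point.
Start: joints at [1.203, 0.434, 0.025, 1.573, -0.012, 1.134, -0.075], TCP at [0.164, -0.603, 0.405] pointing down, gripper open.
Joint ranges: [-2.62, 2.62], [-0.44, 2.09], [-1.27, 1.32], [0.08, 2.57], [-1.32, 4.46], [0.12, 2], [-2.74, 2.74]. Speed limits (rad/s): [2.22, 2.22, 3.01, 3.01, 3.14, 3.14, 3.14].

INTERFACE

Orientations are given as a rotation vector (axis times angle).
In Python, from cell import arm gives the robot as it stands. The module is installed in compiled form; this text tells all that it offers.
- The arm moves only by the shell command python3 -m inch 'ROWS' [FORCE]. ROWS is text: rows parted by semicolons, each of 5 numbers parted by spaces: the shift along the tool's x, y, z in m, then the turn about the tool's z in rad, then the finger opening in m, from 0 to 0.0918. In form: x y z roll fingers; .... A call has 1 to 5 rows; each row is the pose to reach, as a shift and turn from the pose commanded when the call began, along the tool's axes at that moment; what a row does not reach only later rows make up. A row lasts 1/10 s, in which the tool goes at most 50 mm and 8.59 degrees, less where a joint would pass 70% of its speed; a pose out of reach is approached as far as the arm can. A call with a gripper value outside its range is refused whole. The fingers move at their own pace and stop on an object; FORCE is the grip in N (left out, the last holds). Time passes only in rows, so rows that repeat a pose let the fingers close. It gives the time, the measured TCP pose, the force, the opening and the grip force at its end, in the units of the state.
- arm.observe(): the state, without advancing time (a new reading comes with each control period).
- arm.get_image(name): name is "scene" or "top"; returns the picture (420x560x3 uint8, red, green, blue); there is no depth.
- arm.get_calibration(name): a dict with "intrinsics" (3x3 intrinsics, pixels), "pose" (4x4, takes a point from camera to world coordinates). Camera axes: x right, y up, looking along -z (the intrinsics and any distortion apply to the point x, -y, -z); pixel columns grow to the right and rows downward; lengths in m; the calibration is good to about 2 mm. A picture is of the moment at which its call begins. get_calibration takes no time and is no camera call.
- arm.sign_off(): hands the job in; it is judged then, once.
Trained networks look in the newest picture that a camera, given by its name, has taken for a name from the list of things; names that differ only in an ending like _2 or _b are one class to them, and where a whole thing is asked for, a point or a joint stands for the part that bears it (a point fixed in the world has none). Each returns a list of dicts, best first, with "conf" (0 to 1); they miss things now and then, are a little off and sometimes report something else, mostly with a low value. They report only what shows in the picture. A call takes as long as a camera call. They do not tell look-alikes from the thing itself.
- arm.look_for(camera, query): "point" ([row, column] in pixels, amid what is visible of it).
- arm.silhouettes(camera, query): "region" (420x560 bool, what is visible of it) and "point" ([row, column] in pixels, amid what is visible of it).
- arm.place_of(camera, query): "point" ([row, column] in pixels: a listed point, or the origin of a listed thing).
The state is a dict: "clock": time; "joints": joint angles; "dq": joint speeds; "joint_efforts": joint torques, N m; "position": TCP position; "ee_rot": TCP orientation; "force": force on the tool from outside, world axes, zero at the start; "ft_torque": the same for the moment, N m; "width": opening from 0.0 (shut) to 1.0 (fully open); "gripper_force": force on a finger pad.
Only numpy, scipy, OpenCV 4.12 (cv2) and the standard library are available. Lean on these libraries where they do the work, as an engineer would, in place of code of your own. Each camera call takes 0.05 s, during which the arm holds its last target. There are 200 camera calls.

## Working session

There is one attempt and no reset: what is moved stays moved. The work goes in short steps, Python scripts to look and compute and a shell command to move; the robot and the scene stay as the last step left them, time stands still between calls to the robot, and variables do not carry over. Pictures are saved under pics/ and viewed, at most 10 in all, crops included, and the job is handed in when it is done.

```bash
mkdir -p pics
cat > h.py <<'E'
import numpy as np, cv2
from cell import arm
from scipy.spatial.transform import Rotation as R
def ray(cam,p):
    c=arm.get_calibration(cam);K=np.array(c["intrinsics"]);T=np.array(c["pose"])
    d=np.linalg.inv(K)@[p[1],p[0],1];d=T[:3,:3]@(d*[1,-1,-1]);return T[:3,3],d
def onz(cam,p,z):
    o,d=ray(cam,p);return o+d*(z-o[2])/d[2]
def proj(cam,P):
    c=arm.get_calibration(cam);K=np.array(c["intrinsics"]);T=np.array(c["pose"])
    q=T[:3,:3].T@(np.array(P)-T[:3,3])*[1,-1,-1];u=K@q;return u[1]/u[2],u[0]/u[2]
def save(cam,n):
    im=arm.get_image(cam);cv2.imwrite("pics/"+n,im[:,:,::-1]);return im
E
python3 - <<'E'
from h import *
np.set_printoptions(precision=4,suppress=True)
a=save("top","top0.png");b=save("scene","scene0.png")
Z=dict(handle=.15,foot_tip=.012,gauge=.05,blue_dot=.05,yellow_dot=.05,hob=0,stand=0,ball_center=.067,dish_middle=.055)
for q,z in Z.items():
  for c in("top","scene"):
    for r in arm.place_of(c,q)[:4]: print(q,c,np.round(r["point"],1),round(r["conf"],2),onz(c,r["point"],z))
for c in("top","scene"):print(np.array(arm.get_calibration(c)["pose"]))
s=arm.observe();print(s["clock"],s["position"],s["ee_rot"],R.from_rotvec(s["ee_rot"]).as_matrix(),s["force"])
E
```

```text
handle top [247.  199.4] 0.96 [0.3539 0.2027 0.15  ]
handle top [259.7 322.9] 0.79 [ 0.3494 -0.0727  0.15  ]
handle top [195.3 138.8] 0.67 [0.4594 0.353  0.15  ]
handle top [268.6  90.3] 0.64 [0.2856 0.4361 0.15  ]
handle scene [173.5 417.1] 0.95 [0.1936 0.297  0.15  ]
handle scene [169.5 254.2] 0.92 [ 0.3709 -0.0653  0.15  ]
handle scene [220.6 469.4] 0.8 [0.2963 0.44   0.15  ]
handle scene [201.9 359. ] 0.78 [0.356 0.205 0.15 ]
foot_tip top [205.8 148.6] 0.35 [0.465  0.3646 0.012 ]
gauge top [265.9 317.7] 0.92 [ 0.3459 -0.0694  0.05  ]
gauge top [203.6 149.3] 0.88 [0.463  0.3535 0.05  ]
gauge top [269.4 106.2] 0.88 [0.2939 0.4342 0.05  ]
gauge top [320.9 163.9] 0.57 [0.1859 0.2812 0.05  ]
gauge scene [200.9 406.7] 0.98 [0.1899 0.2936 0.05  ]
gauge scene [286.5 401.8] 0.85 [0.46   0.3582 0.05  ]
gauge scene [194.6 256.6] 0.81 [ 0.3575 -0.0693  0.05  ]
gauge scene [233.5 353.4] 0.7 [0.3647 0.2095 0.05  ]
blue_dot top [162.4 247.2] 0.62 [0.5889 0.1244 0.05  ]
blue_dot top [146.8 156.9] 0.45 [0.6098 0.3543 0.05  ]
blue_dot scene [289.2 279.7] 0.51 [0.5936 0.1242 0.05  ]
yellow_dot top 
[... 592 characters left out ...]
863 0.055 ]
dish_middle scene [247.6 454.4] 0.88 [0.2974 0.4373 0.055 ]
dish_middle scene [199.6 256.1] 0.87 [ 0.3791 -0.0583  0.055 ]
dish_middle scene [231.  349.2] 0.67 [0.3664 0.1984 0.055 ]
dish_middle scene [287.1 405.7] 0.63 [0.4612 0.3661 0.055 ]
[[ 0.0855  0.9759 -0.2006  0.206 ]
 [-0.9963  0.085  -0.0112  0.0205]
 [ 0.0061  0.2008  0.9796  1.2969]
 [ 0.      0.      0.      1.    ]]
[[-0.4732 -0.6361  0.6095  1.0479]
 [ 0.881  -0.3417  0.3274  0.3505]
 [-0.      0.6918  0.7221  0.8241]
 [ 0.      0.      0.      1.    ]]
1.0 [ 0.1635 -0.6032  0.4048] [ 3.114   0.4146 -0.0001] [[ 0.9652  0.2616 -0.    ]
 [ 0.2616 -0.9652 -0.0001]
 [-0.0001  0.0001 -1.    ]] [-0.3997  0.8411 -0.4101]
```

View pics/top0.png

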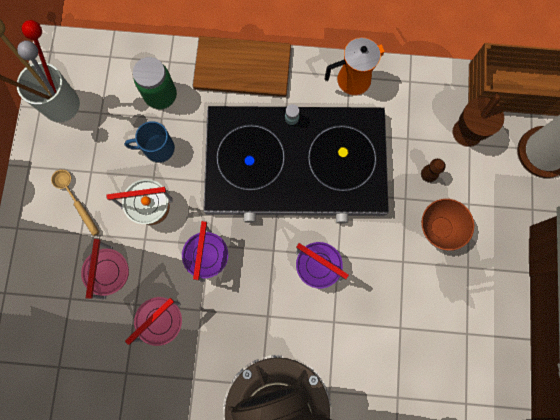

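View pics/scene0.png

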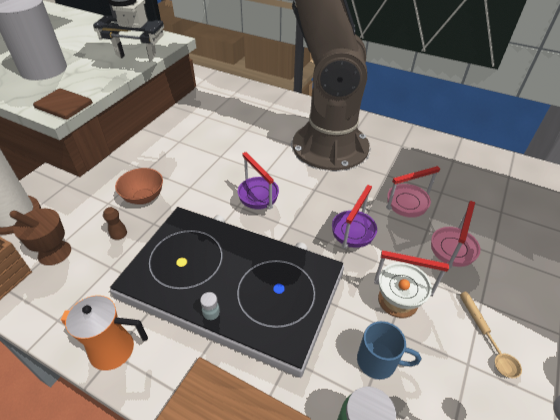

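Top view: five gauge-shaped things. White one at (row 202, col 146), two purple at (255,205) and (265,320), two pink at (271,106) and (321,158). The white dish holding the orange ball on a wooden stand fits the description. Blue dot is at (160,250) and yellow at (152,343). I'll confirm in a crop and measure.

Run:
```python
from h import *
np.set_printoptions(precision=4,suppress=True)
t=cv2.imread("pics/top0.png");s=cv2.imread("pics/scene0.png")
crop=np.hstack([cv2.resize(t[165:245,90:200],None,fx=3.6,fy=3.6,interpolation=2),cv2.resize(s[240:320,350:460],None,fx=3.6,fy=3.6,interpolation=2)])
cv2.imwrite("pics/crop.png",crop)
def seg(im,lo,hi,box):
    h=cv2.cvtColor(im,cv2.COLOR_BGR2HSV);m=cv2.inRange(h,lo,hi);o=np.zeros_like(m);a,b,c,d=box;o[a:b,c:d]=m[a:b,c:d];return o
def cen(m):return np.argwhere(m).mean(0)
blue=((105,150,100),(130,255,255));yel=((22,120,120),(38,255,255));red=((0,190,80),(6,255,255));red2=((0,190,60),(4,255,255))
for n,c,bt,bs in(("blue",blue,(145,175,235,265),(275,300,265,295)),("yellow",yel,(140,165,330,356),(250,275,170,195))):
    print(n,[onz(k,cen(seg(i,*c,b)),.05) for k,i,b in(("top",t,bt),("scene",s,bs))])
for k,i,b in(("top",t,(180,205,100,172)),("scene",s,(245,275,375,455))):
    m=seg(i,(0,170,60),(7,255,255),b)
    (cx,cy),(w,h),ang=cv2.minAreaRect(np.argwhere(m)[:,::-1].astype(np.float32))
    bp=cv2.boxPoints(((cx,cy),(w,h),ang));
    e=[(bp[0]+bp[1])/2,(bp[2]+bp[3])/2] if w>h and np.linalg.norm(bp[0]-bp[1])<np.linalg.norm(bp[1]-bp[2]) else ([(bp[0]+bp[1])/2,(bp[2]+bp[3])/2] if np.linalg.norm(bp[0]-bp[1])<np.linalg.norm(bp[1]-bp[2]) else [(bp[1]+bp[2])/2,(bp[3]+bp[0])/2])
    P=[onz(k,x[::-1],.153) for x in e];d=P[1]-P[0];print("bar",k,m.astype(bool).sum(),e,(P[0]+P[1])/2,np.linalg.norm(d),np.degrees(np.arctan2(d[1],d[0])))
# hob edge: dark glass
g=cv2.cvtColor(t,cv2.COLOR_BGR2HSV)[:,:,2];m=np.zeros_like(g);m[95:220,195:400]=(g[95:220,195:400]<45)*255
m=cv2.morphologyEx(m,cv2.MORPH_OPEN,np.ones((5,5)))
c=max(cv2.findContours(m,0,1)[0],key=cv2.contourArea);bp=cv2.boxPoints(cv2.minAreaRect(c));W=np.array([onz("top",x[::-1],.05) for x in bp]);print(W)
for i in range(4):
    d=W[(i+1)%4]-W[i];print(np.linalg.norm(d),np.degrees(np.arctan2(d[1],d[0])))
for q in("salt","mug"):
  print(q,[onz("top",r["point"],.05*(q=="salt")) for r in arm.place_of("top",q)[:1]])
```

```text
blue [array([0.5947, 0.1203, 0.05  ]), array([0.593 , 0.1209, 0.05  ])]
yellow [array([ 0.6377, -0.1113,  0.05  ]), array([ 0.6357, -0.1116,  0.05  ])]
bar top 292 [array([164.7639, 189.1585], dtype=float32), array([106.8189, 196.5873], dtype=float32)] [0.4638 0.3596 0.153 ] 0.13104546546437978 102.58015243249012
bar scene 441 [array([381.7189, 253.3356], dtype=float32), array([448.1432, 267.3196], dtype=float32)] [0.4646 0.3619 0.153 ] 0.13045271675853787 102.61220766405559
[[ 0.4597  0.216   0.05  ]
 [ 0.7292  0.2445  0.05  ]
 [ 0.7659 -0.22    0.05  ]
 [ 0.4945 -0.2295  0.05  ]]
0.27103169254464304 6.04399946738867
0.46594022350886855 -85.47963159348745
0.2716166038795138 -177.9865183288671
0.4468535276920525 94.4664143043666
salt [array([0.7221, 0.0231, 0.05  ])]
mug []
```

View pics/crop.png

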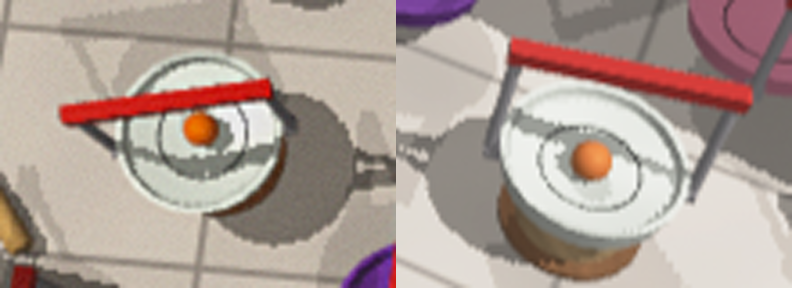

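The crop confirms it: white dish with ball on the wooden stand, red bar above. I'll swing round the base at height.

```bash
python3 -m inch '0.04 -0.02 0 0 0.09; 0.08 -0.04 0 0 0.09; 0.12 -0.06 0 0 0.09; 0.16 -0.08 0 0 0.09; 0.2 -0.1 0 0 0.09'
python3 -m inch '0.045 -0.02 0 0 0.09; 0.09 -0.04 0 0 0.09; 0.13 -0.06 0 0 0.09; 0.175 -0.08 0 0 0.09; 0.22 -0.1 0 0 0.09'
python3 -m inch '0.02 -0.04 0 0 0.09; 0.04 -0.08 0 0 0.09; 0.06 -0.12 0 0 0.09; 0.08 -0.16 0 0 0.09; 0.1 -0.2 0 0 0.09'
python3 -m inch '0.017 -0.035 0 0 0.09; 0.034 -0.07 0 0 0.09; 0.05 -0.105 0 0 0.09; 0.066 -0.135 0 0 0.09; 0.082 -0.165 0 0 0.09'
python3 -m inch '-0.006 -0.03 0 0 0.09; -0.012 -0.06 0 0 0.09; -0.018 -0.09 0 0 0.09; -0.024 -0.12 0 0 0.09; -0.03 -0.15 0 0 0.09'
python3 -m inch '0 0 0 -0.14 0.09; 0 0 0 -0.28 0.09; 0 0 0 -0.42 0.09; 0 0 0 -0.56 0.09; 0 0 0 -0.7 0.09'
```

```text
clock: 1.6
position: [0.3315, -0.4531, 0.4049]
ee_rot: [3.114, 0.414, 0.0]
force: [0.3, -0.3, -0.1]
width: 0.98
gripper_force: 0.0
clock: 2.1
position: [0.5178, -0.299, 0.405]
ee_rot: [3.114, 0.414, 0.001]
force: [1.7, -0.2, 0.3]
width: 0.978
gripper_force: 0.0
clock: 2.6
position: [0.5609, -0.0794, 0.4049]
ee_rot: [3.114, 0.414, 0.001]
force: [0.3, 0.5, 0.2]
width: 0.977
gripper_force: 0.0
clock: 3.1
position: [0.5969, 0.1011, 0.4048]
ee_rot: [3.114, 0.415, 0.0]
force: [0.8, -0.9, 0.5]
width: 0.981
gripper_force: 0.0
clock: 3.6
position: [0.5279, 0.2375, 0.4048]
ee_rot: [3.114, 0.414, 0.0]
force: [0.1, 0.2, 0.3]
width: 0.981
gripper_force: 0.0
clock: 4.1
position: [0.5286, 0.2365, 0.4047]
ee_rot: [2.779, 1.465, 0.0]
force: [0.4, 0.4, 0.2]
width: 0.979
gripper_force: 0.0
```

```bash
cat >> h.py <<'E'
def plan(P,yaw):
    "shift to bring TCP to P with tool x at world yaw (deg)"
    s=arm.observe();M=R.from_rotvec(s["ee_rot"]).as_matrix();y=np.degrees(np.arctan2(M[1,0],M[0,0]))
    print("shift",np.round(M.T@(np.array(P)-s["position"]),4),"roll",round(-np.radians((yaw-y+180)%360-180),3),"yaw",round(y,2),"tilt",round(np.degrees(np.arccos(-M[2,2])),2),np.round(s["position"],4),s["clock"],s["width"],s["gripper_force"])
E
python3 -m inch '0 0 0 -0.14 0.09; 0 0 0 -0.28 0.09; 0 0 0 -0.42 0.09; 0 0 0 -0.56 0.09; 0 0 0 -0.7 0.09'
python3 -m inch '0 0 0 -0.06 0.09; 0 0 0 -0.12 0.09; 0 0 0 -0.12 0.09'
python3 -c "
from h import *
plan((.464,.3605,.40),102.6)"
```

```text
clock: 4.6
position: [0.5286, 0.2364, 0.4047]
ee_rot: [2.108, 2.329, 0.0]
force: [0.6, -0.1, 0.7]
width: 0.979
gripper_force: 0.0
clock: 4.9
position: [0.5287, 0.2363, 0.4047]
ee_rot: [-1.971, -2.446, 0.0]
force: [0.4, 0.4, 0.0]
width: 0.976
gripper_force: 0.0
shift [ 0.1351 -0.0368  0.0047] roll -0.005 yaw 102.29 tilt 0.01 [0.5287 0.2363 0.4047] 4.9 0.9764540070048705 0.0
```

```bash
python3 -m inch '0.045 -0.012 0 0 0.09; 0.09 -0.024 0 0 0.09; 0.135 -0.037 0 0 0.09; 0.135 -0.037 0.03 0 0.09; 0.135 -0.037 0.05 0 0.09'
python3 - <<'E'
from h import *
save("scene","s1.png")
plan((.464,.3605,.309),102.6)
E
```

```text
clock: 5.4
position: [0.4623, 0.3623, 0.3539]
ee_rot: [-1.969, -2.447, -0.001]
force: [1.1, -0.7, -0.0]
width: 0.979
gripper_force: 0.0
shift [-0.0001  0.0016  0.0415] roll -0.006 yaw 102.25 tilt 0.27 [0.4626 0.3604 0.3505] 5.45 0.9779651931603079 0.0
```

View pics/s1.png

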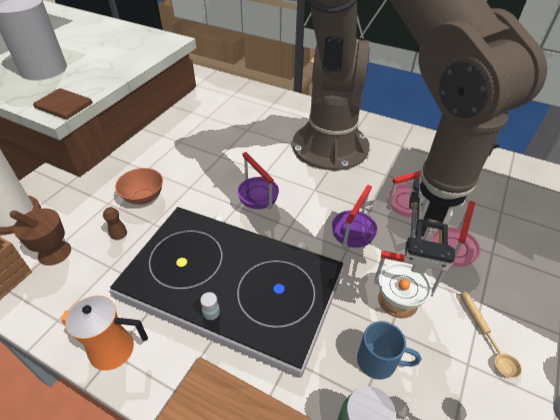

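The fingers straddle the red bar at about (250,425), with the ball in the middle at (285,405). Descend and close gently.

```bash
python3 -m inch '0 0.0015 0.02 -0.005 0.09; 0 0.0015 0.035 -0.005 0.09; 0 0.0015 0.041 -0.005 0.09; 0 0.0015 0.041 -0.005 0.06; 0 0.0015 0.041 -0.005 0.03' 15
python3 -m inch '0 0 0 0 0.025; 0 0 0 0 0.02; 0 0 0 0 0.016; 0 0 0 0 0.013; 0 0 0 0 0.011' 15
python3 -m inch '0 0 0 0 0.006; 0 0 0 0 0.004; 0 0 0 0 0.004; 0 0 0 0 0.004; 0 0 0 0 0.004' 25
python3 -c "
from h import *
plan((.464,.3605,.309),102.6);print(arm.observe()['force'])"
```

```text
clock: 5.95
position: [0.4654, 0.361, 0.3144]
ee_rot: [1.966, 2.45, 0.001]
force: [-0.8, 0.9, 0.1]
width: 0.857
gripper_force: 0.0
clock: 6.45
position: [0.4652, 0.3609, 0.3138]
ee_rot: [1.966, 2.451, 0.0]
force: [-0.2, 0.2, -0.3]
width: 0.418
gripper_force: 0.0
clock: 6.95
position: [0.4651, 0.3608, 0.3135]
ee_rot: [-1.965, -2.451, 0.001]
force: [-0.4, 1.0, -0.3]
width: 0.129
gripper_force: 25.0
shift [-0.0001 -0.0011  0.0045] roll -0.001 yaw 102.55 tilt 0.03 [0.4651 0.3608 0.3135] 6.95 0.1290513508986969 24.995994865894318
[-0.42409262  1.00049268 -0.30546925]
```

```bash
python3 -m inch '0 0 -0.003 0 0.004; 0 0 -0.008 0 0.004; 0 0 -0.015 0 0.004; 0 0 -0.025 0 0.004; 0 0 -0.037 0 0.004' 30
python3 -m inch '0 0 -0.013 0 0.004; 0 0 -0.026 0 0.004; 0 0 -0.037 0 0.004; 0 0 -0.045 0 0.004; 0 0 -0.05 0 0.004'
python3 -m inch '0 0 -0.002 0 0.004; 0 0 -0.002 0 0.004'
python3 - <<'E'
from h import *
a=save("top","t2.png");b=save("scene","s2.png")
cv2.imwrite("pics/c2.png",np.hstack([cv2.resize(a[150:250,80:220],(400,286)),cv2.resize(b[190:330,340:480],(286,286))])[:,:,::-1])
plan((.594,.1206,.40),94.4);print(arm.observe()['force'])
E
```

```text
clock: 7.45
position: [0.4652, 0.3609, 0.3516]
ee_rot: [-1.965, -2.451, 0.0]
force: [0.5, -0.6, -2.7]
width: 0.127
gripper_force: 30.0
clock: 7.95
position: [0.4653, 0.361, 0.4017]
ee_rot: [1.965, 2.45, 0.001]
force: [0.8, 0.0, -3.1]
width: 0.124
gripper_force: 30.0
clock: 8.15
position: [0.4652, 0.3609, 0.4027]
ee_rot: [1.965, 2.451, -0.0]
force: [-0.6, -0.4, -2.8]
width: 0.129
gripper_force: 30.0
shift [-0.2624  0.0736  0.0022] roll 0.142 yaw 102.54 tilt 0.05 [0.4652 0.3607 0.4022] 8.25 0.12495376692273952 29.995654821395874
[ 0.44247598 -0.58911084 -3.04808603]
```

View pics/c2.png

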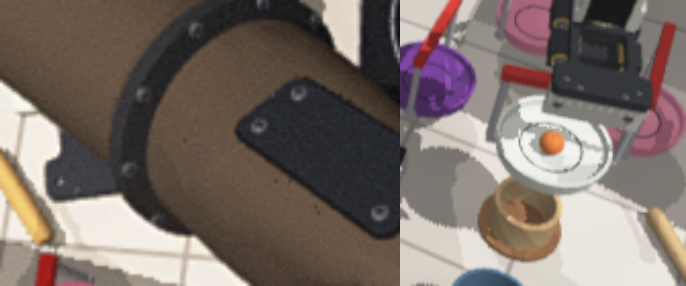

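Gauge lifted level, ball central in the ring at (142,552 of the crop), stand left standing. Moving to the blue dot with ramps.

```bash
python3 -m inch '-0.004 0.001 0 0 0.004; -0.0116 0.0032 0 0 0.004; -0.023 0.0065 0 0 0.004; -0.0376 0.0105 0 0 0.004; -0.052 0.0146 0 0 0.004'
python3 -m inch '-0.0144 0.004 0 0 0.004; -0.029 0.008 0 0 0.004; -0.0433 0.012 0 0 0.004; -0.0578 0.016 0 0 0.004; -0.072 0.02 0 0 0.004'
python3 -m inch '-0.0144 0.004 0 0 0.004; -0.029 0.008 0 0 0.004; -0.0433 0.012 0 0 0.004; -0.0578 0.016 0 0 0.004; -0.072 0.02 0 0 0.004'
python3 -m inch '-0.0144 0.004 0 0 0.004; -0.029 0.008 0 0 0.004; -0.0424 0.012 0 0 0.004; -0.053 0.015 0 0 0.004; -0.0607 0.017 0 0 0.004'
python3 -m inch '-0.003 0.001 0 0.02 0.004; -0.004 0.0011 0 0.05 0.004; -0.004 0.0011 0 0.09 0.004; -0.004 0.0011 0 0.125 0.004; -0.004 0.0011 0 0.142 0.004'
python3 - <<'E'
from h import *
save("scene","s3.png");save("top","t3.png")
plan((.594,.1206,.3515),94.4);print(arm.observe()['force'])
for q,z in(("handle",0.236),("ball_center",.153)):
  for c in("scene","top"):
    print(q,c,[(np.round(r["point"]),round(r["conf"],2),np.round(onz(c,r["point"],z),4)) for r in arm.place_of(c,q)[:5]])
E
```

```text
clock: 8.75
position: [0.4917, 0.3116, 0.4026]
ee_rot: [1.966, 2.45, -0.001]
force: [-0.5, -0.5, -3.3]
width: 0.129
gripper_force: 30.0
clock: 9.25
position: [0.5265, 0.2462, 0.4027]
ee_rot: [1.966, 2.451, -0.0]
force: [-0.5, 0.4, -3.9]
width: 0.126
gripper_force: 30.0
clock: 9.75
position: [0.5616, 0.1803, 0.4027]
ee_rot: [-1.965, -2.451, 0.0]
force: [-0.0, 0.1, -3.9]
width: 0.124
gripper_force: 30.0
clock: 10.25
position: [0.5914, 0.1247, 0.4026]
ee_rot: [1.966, 2.45, -0.0]
force: [-0.4, -0.1, -4.4]
width: 0.129
gripper_force: 30.0
clock: 10.75
position: [0.5925, 0.1231, 0.4028]
ee_rot: [-2.136, -2.304, -0.0]
force: [0.2, 0.5, -3.6]
width: 0.126
gripper_force: 30.0
shift [-0.0024  0.0013  0.0513] roll 0.0 yaw 94.42 tilt 0.01 [0.5925 0.1229 0.4028] 10.85 0.12958658654027908 29.99571919441223
[ 2.98309347e-03 -3.91673476e-01 -3.10818375e+00]
handle scene [(array([233., 278.]), 0.95, array([0.5956, 0.1182, 0.236 ])), (array([172., 416.]), 0.77, array([0.2993, 0.2995, 0.236 ])), (array([220., 467.]), 0.76, array([0.3925, 0.4247, 0.236 ])), (array([167., 257.]), 0.57, array([ 0.4459, -0.0117,  0.236 ]))]
handle top [(array([249., 198.]), 0.92, array([0.3391, 0.1915, 0.236 ])), (array([270.,  92.]), 0.91, array([0.2762, 0.4002, 0.236 ])), (array([318., 148.]), 0.68, array([0.1911, 0.2736, 0.236 ]))]
ball_center scene [(array([262., 278.]), 0.58, array([0.5987, 0.1204, 0.153 ]))]
ball_center top []
```

View pics/s3.png

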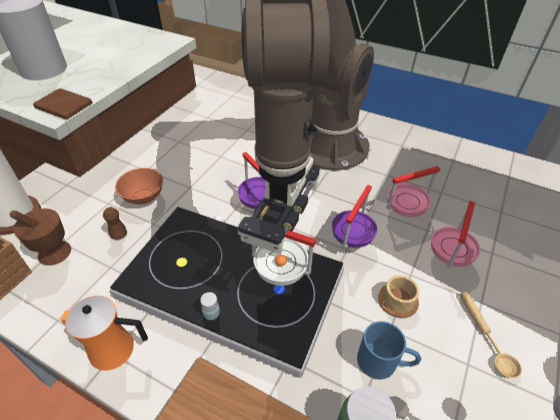

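Gauge hovers level over the blue dot (289,279), ball at (260,281) in the middle. Descending.

```bash
python3 -m inch '-0.001 0.0006 0.004 0 0.004; -0.002 0.001 0.012 0 0.004; -0.0024 0.0013 0.022 0 0.004; -0.0024 0.0013 0.032 0 0.004; -0.0024 0.0013 0.04 0 0.004'
python3 -m inch '0 0 0.005 0 0.004; 0 0 0.008 0 0.004; 0 0 0.01 0 0.004; 0 0 0.012 0 0.004; 0 0 0.012 0 0.004'
python3 -m inch '0 0 0.002 0 0.004; 0 0 0.003 0 0.004; 0 0 0.003 0 0.004'
```

```text
clock: 11.55
position: [0.594, 0.1197, 0.3612]
ee_rot: [-2.134, -2.305, 0.002]
force: [0.6, -0.6, -3.7]
width: 0.128
gripper_force: 30.0
clock: 12.05
position: [0.5943, 0.12, 0.3508]
ee_rot: [2.134, 2.305, 0.0]
force: [0.8, -0.2, -2.7]
width: 0.129
gripper_force: 30.0
clock: 12.35
position: [0.5943, 0.1199, 0.3477]
ee_rot: [2.134, 2.305, 0.0]
force: [0.6, 0.2, -2.0]
width: 0.126
gripper_force: 30.0
```

```bash
python3 -m inch '0 0 0 0 0.004; 0 0 0 0 0.004; 0 0 0.001 0 0.004; 0 0 0.001 0 0.004; 0 0 0.001 0 0.004'
python3 - <<'E'
from h import *
b=save("scene","s4.png");cv2.imwrite("pics/c4.png",cv2.resize(b[215:315,210:350],(784,560),interpolation=2)[:,:,::-1])
F=[]
for _ in range(4): arm.get_image("scene");F.append(arm.observe()['force'][2])
print(np.round(F,2));plan((.594,.1206,.3515),94.4)
E
```

```text
clock: 12.85
position: [0.5943, 0.12, 0.3467]
ee_rot: [2.134, 2.305, 0.0]
force: [0.1, 0.1, -1.8]
width: 0.13
gripper_force: 30.0
[-1.19 -1.24 -1.44 -1.77]
shift [ 0.0007 -0.0002 -0.0047] roll 0.0 yaw 94.41 tilt 0.01 [0.5943 0.1199 0.3468] 13.1 0.12880098140264978 29.995782673358917
```

View pics/c4.png

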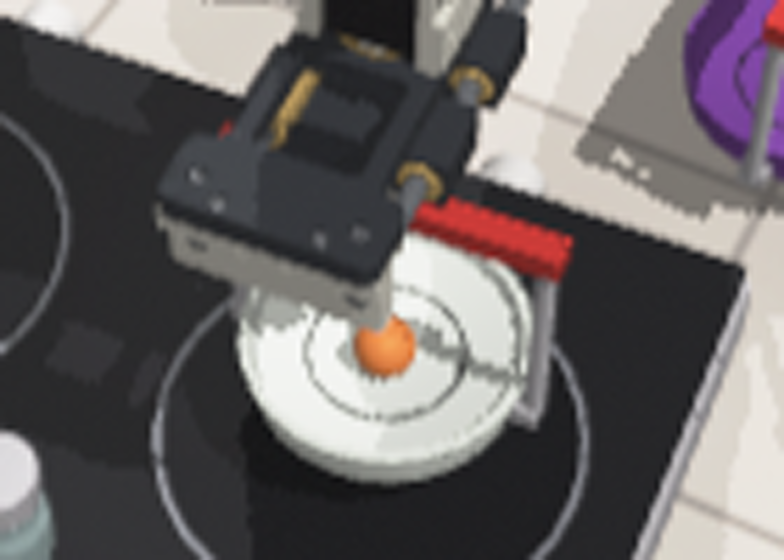

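Foot is pressed on the blue dot (~1.8 N), gauge upright, ball central at (345,385 of crop). Lifting and computing the next leg.

```bash
python3 -m inch '0 0 -0.004 0 0.004; 0 0 -0.01 0 0.004; 0 0 -0.019 0 0.004; 0 0 -0.03 0 0.004; 0 0 -0.04 0 0.004'
python3 -m inch '0 0 -0.006 0 0.004; 0 0 -0.009 0 0.004; 0 0 -0.01 0 0.004'
python3 - <<'E'
from h import *
print(onz("scene",(276.6,278.75),.100))
plan((.6367,-.1115,.40),94.4)
E
```

```text
clock: 13.6
position: [0.5943, 0.12, 0.388]
ee_rot: [2.134, 2.305, 0.001]
force: [-0.4, 0.0, -3.9]
width: 0.126
gripper_force: 30.0
clock: 13.9
position: [0.5943, 0.1199, 0.3971]
ee_rot: [2.134, 2.305, 0.0]
force: [0.1, -0.5, -2.8]
width: 0.13
gripper_force: 30.0
[0.59627046 0.12260011 0.1       ]
shift [-0.234   0.0245 -0.0029] roll 0.0 yaw 94.4 tilt 0.02 [0.5943 0.1199 0.3971] 13.9 0.13045209626801244 29.99548316001892
```

```bash
python3 -m inch '-0.004 0.0004 0 0 0.004; -0.012 0.0012 0 0 0.004; -0.024 0.0025 0 0 0.004; -0.039 0.004 0 0 0.004; -0.054 0.0056 0 0 0.004'
python3 -m inch '-0.015 0.0016 0 0 0.004; -0.03 0.0031 0 0 0.004; -0.045 0.0047 0 0 0.004; -0.06 0.0062 0 0 0.004; -0.075 0.0078 0 0 0.004'
python3 -m inch '-0.015 0.0016 0 0 0.004; -0.03 0.0031 0 0 0.004; -0.045 0.0047 0 0 0.004; -0.06 0.0062 0 0 0.004; -0.074 0.0077 0 0 0.004'
python3 -m inch '-0.012 0.0012 0 0 0.004; -0.021 0.0022 0 0 0.004; -0.027 0.0028 0 0 0.004; -0.03 0.0031 0 0 0.004; -0.031 0.0033 0 0 0.004'
python3 - <<'E'
from h import *
plan((.6367,-.1115,.3465),94.4)
print(arm.place_of("scene","ball_center")[:1] if save("scene","s5.png") is not None else 0, proj("scene",(.6367,-.1115,.3971-.2465)))
E
```

```text
clock: 14.4
position: [0.6043, 0.0645, 0.3965]
ee_rot: [2.135, 2.304, -0.001]
force: [0.6, -0.6, -3.8]
width: 0.13
gripper_force: 30.0
clock: 14.9
position: [0.6177, -0.009, 0.3967]
ee_rot: [2.135, 2.305, -0.0]
force: [0.6, -0.2, -2.8]
width: 0.128
gripper_force: 30.0
clock: 15.4
position: [0.6311, -0.0822, 0.3967]
ee_rot: [2.135, 2.305, -0.0]
force: [-0.2, -0.4, -3.3]
width: 0.127
gripper_force: 30.0
clock: 15.9
position: [0.6366, -0.1114, 0.3967]
ee_rot: [-2.134, -2.305, -0.0]
force: [0.4, -0.1, -3.7]
width: 0.128
gripper_force: 30.0
shift [-0.0001  0.0001  0.0502] roll 0.0 yaw 94.42 tilt 0.01 [ 0.6366 -0.1114  0.3967] 15.9 0.12769254409301967 29.9955153465271
[{'point': [234.4, 173.7], 'conf': 0.51}] (np.float64(233.79802977744703), np.float64(173.42527423824063))
```

Ball projects where it should. Descend on the yellow dot, hold, then lift clear again.

```bash
python3 -m inch '0 0 0.004 0 0.004; 0 0 0.012 0 0.004; 0 0 0.022 0 0.004; 0 0 0.032 0 0.004; 0 0 0.038 0 0.004'
python3 -m inch '0 0 0.004 0 0.004; 0 0 0.007 0 0.004; 0 0 0.01 0 0.004; 0 0 0.012 0 0.004; 0 0 0.012 0 0.004'
python3 -m inch '0 0 0 0 0.004; 0 0 0 0 0.004; 0 0 0 0 0.004; 0 0 0 0 0.004; 0 0 0 0 0.004'
python3 - <<'E'
from h import *
F=[]
for _ in range(6): arm.get_image("scene");F.append(arm.observe()['force'][2])
print(np.mean(F));plan((.6367,-.1115,.3465),94.4)
E
```

```text
clock: 16.5
position: [0.6362, -0.1115, 0.357]
ee_rot: [-2.133, -2.304, 0.002]
force: [-0.1, -0.6, -3.2]
width: 0.127
gripper_force: 30.0
clock: 17.0
position: [0.6366, -0.1115, 0.3468]
ee_rot: [2.134, 2.305, 0.0]
force: [-0.1, -0.2, -2.4]
width: 0.123
gripper_force: 30.0
clock: 17.5
position: [0.6366, -0.1115, 0.3468]
ee_rot: [2.134, 2.305, 0.0]
force: [0.5, -0.5, -1.1]
width: 0.129
gripper_force: 30.0
-1.559335701688626
shift [0.     0.0001 0.0002] roll 0.0 yaw 94.41 tilt 0.0 [ 0.6366 -0.1115  0.3467] 17.8 0.12972381514601192 29.995843470096588
```

```bash
python3 -m inch '0 0 -0.004 0 0.004; 0 0 -0.01 0 0.004; 0 0 -0.018 0 0.004; 0 0 -0.025 0 0.004; 0 0 -0.028 0 0.004'
python3 -m inch '0 0 0 0.03 0.004; 0 0 0 0.08 0.004; 0 0 0 0.15 0.004; 0 0 0 0.24 0.004; 0 0 0 0.33 0.004'
python3 -c "
from h import *
print(arm.observe()['joints']);plan((.6367,-.1115,.3465),4.4)"
```

```text
clock: 18.3
position: [0.6368, -0.1114, 0.376]
ee_rot: [2.134, 2.304, 0.001]
force: [1.5, -1.2, -3.2]
width: 0.131
gripper_force: 30.0
clock: 18.8
position: [0.6364, -0.1115, 0.3743]
ee_rot: [-2.489, -1.917, 0.001]
force: [0.5, -0.5, -3.2]
width: 0.125
gripper_force: 30.0
[ 0.37080945  0.53445376 -0.43099323  1.52710648  0.23711274  1.13272425
 -0.36650443]
shift [0.0001 0.0003 0.0278] roll 1.236 yaw 75.2 tilt 0.04 [ 0.6364 -0.1115  0.3743] 18.8 0.12451385998797049 29.993367791175842
```

```bash
python3 -m inch '0 0 0 0.09 0.004; 0 0 0 0.18 0.004; 0 0 0 0.27 0.004; 0 0 0 0.36 0.004; 0 0 0 0.45 0.004'
python3 -m inch '0 0 0 0.09 0.004; 0 0 0 0.18 0.004; 0 0 0 0.27 0.004; 0 0 0 0.36 0.004; 0 0 0 0.45 0.004'
python3 -m inch '0 0 0 0.09 0.004; 0 0 0 0.17 0.004; 0 0 0 0.24 0.004; 0 0 0 0.29 0.004; 0 0 0 0.33 0.004'
python3 - <<'E'
from h import *
b=save("scene","s6.png");cv2.imwrite("pics/c6.png",cv2.resize(b[180:320,100:296],(784,560),interpolation=2)[:,:,::-1])
print([(r["point"],r["conf"]) for r in arm.place_of("scene","ball_center")[:2]],proj("scene",(.6367,-.1115,.3745-.2465)))
plan((.6367,-.1115,.3465),4.4);print(arm.observe()['joints'][-1])
E
```

```text
clock: 19.3
position: [0.6365, -0.1115, 0.3743]
ee_rot: [-2.854, -1.313, 0.001]
force: [-0.6, -0.4, -2.3]
width: 0.127
gripper_force: 30.0
clock: 19.8
position: [0.6365, -0.1114, 0.3743]
ee_rot: [-3.075, -0.644, 0.001]
force: [-0.0, 0.9, -3.7]
width: 0.13
gripper_force: 30.0
clock: 20.3
position: [0.6365, -0.1113, 0.3744]
ee_rot: [-3.139, -0.133, 0.001]
force: [0.5, 0.4, -3.4]
width: 0.129
gripper_force: 30.0
[([243.0, 170.7], 0.68)] (np.float64(240.57408391597494), np.float64(175.2148110778868))
shift [0.0002 0.0002 0.0279] roll 0.009 yaw 4.94 tilt 0.03 [ 0.6365 -0.1113  0.3744] 20.4 0.12770906267142382 29.995929300785065
-1.4597211969700756
```

View pics/c6.png

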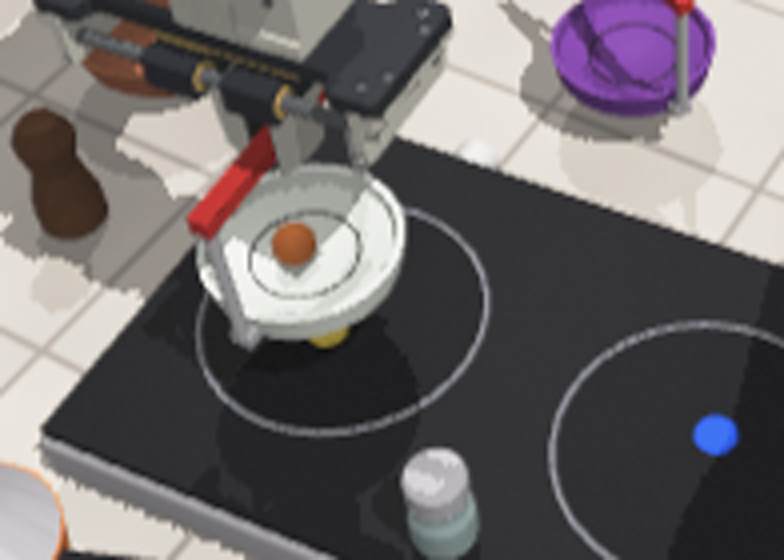

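Bar is now square to the long side, gauge level just above the yellow dot, ball near the middle (crop 245,295). Press down.

```bash
python3 -m inch '0 0 0.003 0.009 0.004; 0 0 0.009 0.009 0.004; 0 0 0.015 0.009 0.004; 0 0 0.019 0.009 0.004; 0 0 0.022 0.009 0.004'
python3 -m inch '0 0 0.002 0 0.004; 0 0 0.004 0 0.004; 0 0 0.0055 0 0.004; 0 0 0.0055 0 0.004; 0 0 0.0055 0 0.004'
python3 -m inch '0 0 0 0 0.004; 0 0 0 0 0.004; 0 0 0 0 0.004; 0 0 0 0 0.004; 0 0 0 0 0.004'
python3 -m inch '0 0 0 0 0.004; 0 0 0 0 0.004; 0 0 0 0 0.004; 0 0 0 0 0.004; 0 0 0 0 0.004'
python3 - <<'E'
from h import *
F=[];B=[]
for _ in range(8):
    b=save("scene","s7.png");F.append(arm.observe()['force'][2])
    r=arm.place_of("scene","ball_center");B+=[tuple(np.round(r[0]["point"],1))] if r else []
cv2.imwrite("pics/c7.png",cv2.resize(b[180:320,100:296],(784,560),interpolation=2)[:,:,::-1])
print(np.mean(F),B,proj("scene",(.6367,-.1115,.100)));plan((.6367,-.1115,.3465),4.4)
E
```

```text
clock: 20.9
position: [0.6364, -0.1116, 0.352]
ee_rot: [-3.139, -0.124, 0.001]
force: [-0.1, 0.7, -3.4]
width: 0.126
gripper_force: 30.0
clock: 21.4
position: [0.6366, -0.1115, 0.3475]
ee_rot: [3.139, 0.124, 0.001]
force: [-0.5, -0.2, -2.0]
width: 0.13
gripper_force: 30.0
clock: 21.9
position: [0.6366, -0.1115, 0.3472]
ee_rot: [3.139, 0.124, 0.0]
force: [0.1, -0.6, -2.1]
width: 0.127
gripper_force: 30.0
clock: 22.4
position: [0.6366, -0.1115, 0.3472]
ee_rot: [3.139, 0.124, -0.0]
force: [-0.2, -1.1, -2.2]
width: 0.127
gripper_force: 30.0
-1.7354635705970043 [(np.float64(250.7), np.float64(173.0)), (np.float64(249.3), np.float64(178.0)), (np.float64(251.2), np.float64(176.2)), (np.float64(250.5), np.float64(174.8)), (np.float64(248.6), np.float64(174.7)), (np.float64(249.4), np.float64(175.6)), (np.float64(249.8), np.float64(173.4)), (np.float64(198.2), np.float64(145.1))] (np.float64(248.6374736766791), np.float64(177.3443296345878))
shift [ 0.0001 -0.      0.0007] roll 0.002 yaw 4.51 tilt 0.0 [ 0.6366 -0.1115  0.3472] 23.2 0.12849908853774236 29.99576210975647
```

View pics/c7.png

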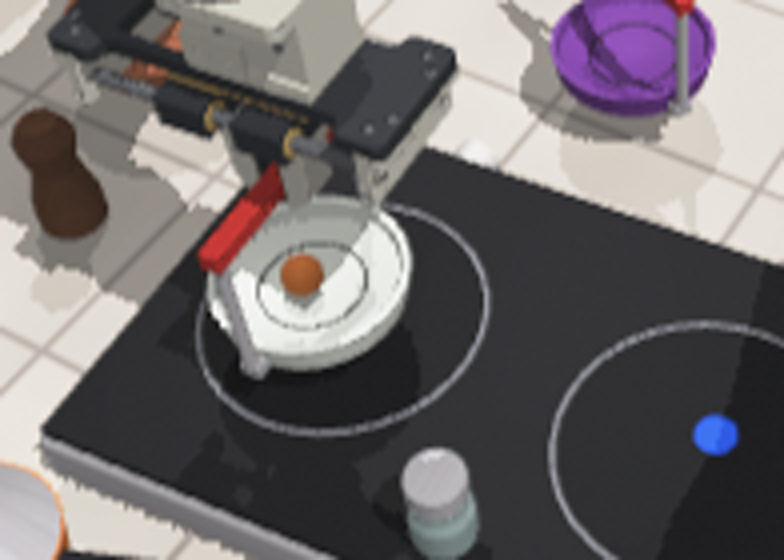

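Gauge is level with its foot pressed in a few mm on the yellow dot, bar square, ball inside the ring near the middle (273,300 of crop). Settle for a second and hand in.

```bash
for i in 1 2 3; do python3 -m inch '0 0 0 0 0.004; 0 0 0 0 0.004; 0 0 0 0 0.004; 0 0 0 0 0.004; 0 0 0 0 0.004' | head -1; done
python3 -c "
from cell import arm
print(arm.sign_off())"
```

```text
clock: 23.7
clock: 24.2
clock: 24.7
the job is handed in; nothing more can be done
None
```

I touched the gauge on blue, lifted it, touched it on yellow and turned it a quarter turn; I handed the job in at 24.7 s, holding it level on the yellow dot, foot pressed in an estimated 3–5 mm, ball near the middle (no verdict was returned).

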